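# Index the welding turntable by its far rim mark and lock it with the pin

### The arm

A 6-joint arm with a two-finger parallel gripper is mounted at the origin on a cart in front of the work surface, level with it; the furniture and walls round the work are solid. World frame = base frame: x ahead of the robot, y to its left, z up, the work surface at z = 0. Lengths are in m, angles in rad, forces in N, time in s.
With the tool pointing down it reaches from about 0.225 to 0.725 m from the base axis. Payload 3.1 kg.
Tool frame: the origin (TCP) lies where the fingers leave the gripper's body, on its centre line; the fingertips stand 73 mm ahead of it and the grasp point (between the pads) lies 54 mm ahead of it; z points along the fingers, y is the line along which they close (so a half turn about z gives the same grasp; the last joint's range is limited). The gripper opens to 85 mm and grips with 20 to 120 N. Pads are 22 mm wide; open, the fingers measure 114 mm over their backs; the gripper's body (76 mm by 85 mm) begins 54 mm behind the grasp point. The pads swing forward as they close: fully open they stand 13 mm farther back than shut.
Start: joints at [1.154, 0.048, 0.099, 1.622, 0, 1.443], TCP at [0.15, 0.503, 0.304] pointing down, gripper open.
Joint ranges: [-2.91, 2.91], [-0.99, 1.94], [-1.21, 1.42], [-2.12, 2.29], [-1.49, 1.47], [-3.14, 3.14]. Speed limits (rad/s): [2.79, 2.79, 3.14, 3.14, 3.14, 3.14].

### API

Orientations are given as a unit quaternion [x, y, z, w].
In Python, from workcell import env gives the robot as it stands.
- The arm moves only by the tool jog_arm, never from a script. Its argument "rows" is a list of rows, each a list of 7 numbers: the finger opening in mm, from 0 to 85.4, then the shift along the tool's x, y, z in mm, then the turn, a rotation vector about the tool's x, y, z in degrees. A call has 1 to 20 rows; each row shifts and turns the commanded pose from where the row before left it, along the tool's axes as they then stand; what a row does not reach is not made up. A row lasts 1/8 s, in which the tool goes at most 62.5 mm and 10.7 degrees, less where a joint would pass 70% of its speed; a pose out of reach is approached as far as the arm can. A call with a gripper value outside its range is refused whole. The fingers move at their own pace and stop on an object; the grip force is fixed at half the most. Time passes only in rows, so rows that do not move let the fingers close. It gives the time, the measured TCP pose, the force, the opening and the grip force at its end, in the units of the state.
- env.state(): the state, without advancing time (a new reading comes with each control period).
- env.camera(name): name is "side" or "top"; returns the picture (400x640x3 uint8, red, green, blue); there is no depth.
- env.camera_model(name): a dict with "fovy" (degrees; the focal length in pixels is half the picture's height over the tangent of half this angle, whatever the lens; pixels are square), "cx", "cy" (the principal point, pixels), "T" (4x4, takes a point from camera to world coordinates). Camera axes: x right, y up, looking along -z (the intrinsics and any distortion apply to the point x, -y, -z); pixel columns grow to the right and rows downward; lengths in m; the calibration is good to about 2 mm. A picture is of the moment at which its call begins. camera_model takes no time and is no camera call.
- env.sign_off(): hands the job in; it is judged then, once.
The state is a dict: "clock": time; "qpos": joint angles; "joint_velocities": joint speeds; "joint_efforts": joint torques, N m; "eef_pos": TCP position; "tool_rot": TCP orientation; "ft_force": force on the tool from outside, world axes, zero at the start; "torque": the same for the moment, N m; "width": opening from 0.0 (shut) to 1.0 (fully open); "grip_force": force on a finger pad.
Only numpy, scipy, OpenCV 4.12 (cv2) and the standard library are available. Lean on these libraries where they do the work, as an engineer would, in place of code of your own. Each camera call takes 0.05 s, during which the arm holds its last target. There are 200 camera calls.

### The job

Turn the welding turntable by its black handle until the red mark on its far rim stands at the yellow pointer. Then take the orange index pin out of its parking block and put it through the bore in the turntable's lug, feeling gently for the bore hidden underneath by moving the lug to and fro (it may be a good centimetre off to either side), until the pin has dropped fully home and locks the table. Never force the pin, do not disturb the marker, the nut or the steel coupon, and let go of everything at the end.

Things in the scene. Friction and masses are not known exactly. Their poses are not given: they have to be found in the camera images.
- fixture: Blue base plate of the welding turntable, 210x210x12 mm, fixed to the bench. Origin at bench level on the turntable's upright axis; x points to the yellow pointer on the far side, z up. A steel parking block for the pin (44x44 mm, top at 50 mm) is centred at (-90, -110) mm
- disc_top (a point): Middle of the steel disc's top face, 66 mm above the bench, inside a fixed pipe ring (68 mm wide, 30 mm tall). The disc (88 mm radius, 12 mm thick) turns about z with stiff friction, 0.3 N m, and stays where left. It starts 0.55 to 1.2 rad counter-clockwise (seen from above) of the pointer: turn it clockwise
- index_tip (a point): Tip of the fixed yellow pointer at the far side of the fixture, 95 mm from the turntable's axis, 66 mm above the bench
- red_mark (a point): The red mark, a 6 mm wide stripe over the disc's rim; this point is 95 mm from the axis, 66 mm above the bench, and coincides with index_tip when the mark stands exactly at the pointer
- handle_top (a point): Top centre of the black upright handle of the turntable: round, 18 mm in diameter, 40 mm tall above a 5 mm flange on the disc, top 111 mm above the bench, 68 mm from the axis, on the side away from the red mark; it does not spin
- lug_bore (a point): Mouth of the upright 14 mm bore, chamfered, in the lug (44 mm wide, 12 mm thick, reaching 133 mm from the axis) at the disc's edge; on the lug's top face, 66 mm above the bench, 108 mm from the axis, a quarter turn clockwise (from above) of the red mark
- block_nominal (a point): Middle of the top (50 mm above the bench, 4 mm below the lug) of the range of a fixed steel block under the lug, with a 13.5 mm bore (edge broken by 0.8 mm), 38 mm deep. The block is clamped on an adjusting slide: its real bore lies anywhere up to 12.5 mm to either side of this point along the fixture's x; the state does not give it and the lug covers it at work: feel for it
- index_pin: Index pin, 80 to 170 g, upright in the parking block. Origin at its lower tip, z up: steel shank 12 mm thick (0.7 mm tip chamfer), 36 mm long, collar 24x4 mm, orange round grip 20 mm thick from 40 to 74 mm. Tip height: 14 mm parked, 50 mm while it only stands on the hidden block, 30 mm fully home with its collar on the lug. Over 45 N of contact between pin and fixture damages it
- marker: Paint marker, white with a red cap, 136x18x20 mm, lying beside the fixture; leave it alone. Origin under its middle
- nut: Steel hex nut, 28x24x13 mm, lying beside the fixture; leave it alone. Origin under its middle
- coupon: Dark steel test coupon, 50x100x6 mm, lying beside the fixture; leave it alone. Origin under its middle

How it is judged:
On the way:
1. the red mark stands at the yellow pointer (within 6 mm) (horizontal distance between red_mark and index_tip below 0.006 m), for 0.3 s.
At the end, for the whole second after the job is handed in: the index pin stands upright (within 0.12 rad) in the lug's bore (within 4 mm) and fully home in the hidden bore (tip less than 34 mm above the bench), at rest, which leaves the red mark within 15 mm of the pointer (horizontal distance between index_pin and lug_bore below 0.004 m and z of index_pin in the frame of fixture below 0.034 m and angle between index_pin's own z axis and vertical below 0.12 rad and horizontal distance between red_mark and index_tip below 0.015 m and linear speed of index_pin below 0.02 m/s); the robot touches nothing.
It fails at once if the pin is forced: more than 45 N between pin and fixture (contact force between index_pin and fixture above 45 N).
It fails at once if the marker, nut or coupon is moved by more than 25 mm (distance of any of marker, nut, coupon from where it was at the start of the episode above 0.025 m).
It also fails if it takes over 72 s, if anything falls off the work surface, if the arm or the gripper's body presses on something with over 40 N, if the wrist force passes 120 N, or if a joint passes its speed limit or range.

## Working session

There is one attempt and no reset: what is moved stays moved. The work goes in short steps, Python scripts to look and compute and a tool call to move; the robot and the scene stay as the last step left them, time stands still between calls to the robot, and variables do not carry over. Pictures are saved under pics/ and viewed, at most 10 in all, crops included, and the job is handed in when it is done.

Besides the shell and the picture viewer there is one more tool, called after "Emit:" as name([rows], argument=value, ...), one row to a line, values as JSON. jog_arm: Moves the arm, as the interface text tells. Its arguments: {"type":"object","properties":{"rows":{"type":"array","items":{"type":"array","items":{"type":"number"}}}},"required":["rows"]}

```bash
mkdir -p pics; ls; python3 - <<'E'
from workcell import env
import cv2
print(env.state())
for n in ("side","top"):
    cv2.imwrite(f"pics/{n}0.png",env.camera(n)[:,:,::-1]); print(n,env.camera_model(n))
E
```

```text
pics
{'clock': 0.0, 'qpos': array([ 1.15420772e+00,  4.87668859e-02,  9.75829544e-02,  1.62200930e+00,
       -4.75499526e-05,  1.44299136e+00]), 'joint_velocities': array([-0.00058153,  0.00118021, -0.00038177, -0.00087133, -0.00116189,
       -0.00070304]), 'joint_efforts': array([ 1.88722675e-03, -3.38774014e+01,  3.20019472e+01,  2.00935191e-02,
        1.42080585e-04,  6.84184144e-06]), 'eef_pos': array([0.14935587, 0.5028396 , 0.30270111]), 'tool_rot': array([ 1.43890474e-01,  9.89592893e-01, -1.16071893e-03, -2.99301487e-04]), 'ft_force': array([-0.21142621, -0.37776755,  0.69876349]), 'torque': array([-0.02399749,  0.01346774,  0.0520809 ]), 'grip_force': 0.0, 'width': 0.9969427947147734}
side {'fovy': 47.9341597078717, 'cx': 317.902450756208, 'cy': 195.7622195856503, 'T': array([[ 0.88285311,  0.29631307, -0.36437474,  0.26415893],
       [-0.46950597,  0.57600423, -0.66916611, -0.57811598],
       [ 0.01159873,  0.76185149,  0.64764788,  0.64012449],
       [ 0.        ,  0.        ,  0.        ,  1.        ]])}
top {'fovy': 44.475561104745424, 'cx': 321.4565836163327, 'cy': 190.08159541051097, 'T': array([[ 0.10366917,  0.97335892, -0.20451189,  0.37481884],
       [-0.99460682,  0.1021067 , -0.01820726, -0.01145984],
       [ 0.00315984,  0.20529645,  0.97869474,  1.07727921],
       [ 0.        ,  0.        ,  0.        ,  1.        ]])}
```

View pics/top0.png

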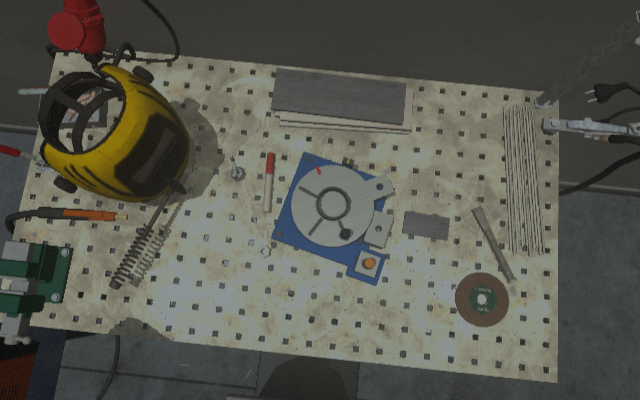

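View pics/side0.png

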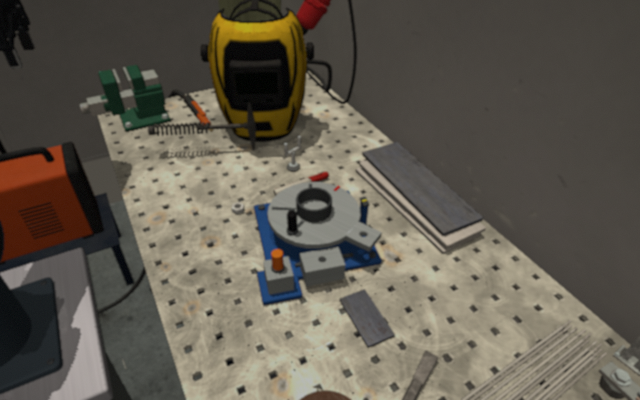

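The top view shows the blue fixture around (335,215), the red mark near (319,171), the black handle at (347,234), the lug at (380,188), the hidden block at (379,230) and the orange pin at (368,264). The side view shows the handle at (292,221), the pin at (277,260), the lug bore near (362,234) and the exposed hidden block at (322,262). I'll enlarge both to get accurate pixels.

```bash
cat > h.py <<'E'
import numpy as np, cv2
from workcell import env
def ray(n,u,v):
    m=env.camera_model(n); f=200/np.tan(np.radians(m["fovy"]/2)); T=m["T"]
    d=T[:3,:3]@np.array([(u-m["cx"])/f,-(v-m["cy"])/f,-1]); return T[:3,3],d
def plane(n,u,v,z):
    o,d=ray(n,u,v); return o+d*(z-o[2])/d[2]
def proj(n,p):
    m=env.camera_model(n); f=200/np.tan(np.radians(m["fovy"]/2)); T=m["T"]
    q=T[:3,:3].T@(np.asarray(p)-T[:3,3]); return np.array([m["cx"]-f*q[0]/q[2], m["cy"]+f*q[1]/q[2]])
def cen(im,lo,hi,box):
    hsv=cv2.cvtColor(im,cv2.COLOR_RGB2HSV); x0,y0,x1,y1=box
    k=cv2.inRange(hsv[y0:y1,x0:x1],lo,hi); n,l,s,c=cv2.connectedComponentsWithStats(k)
    return [(int(s[i,4]),np.round(c[i]+[x0,y0],1),s[i,:4]+[x0,y0,0,0]) for i in np.argsort(-s[1:,4])[:3]+1] if n>1 else []
E
python3 - <<'E'
from h import *
t=cv2.imread("pics/top0.png");s=cv2.imread("pics/side0.png")
cv2.imwrite("pics/tc.png",cv2.resize(t[145:290,265:455],(760,580),interpolation=cv2.INTER_CUBIC))
cv2.imwrite("pics/sc.png",cv2.resize(s[165:305,230:400],None,fx=4.2,fy=4.2,interpolation=cv2.INTER_CUBIC))
for n,i in(("top",t),("side",s)):
    i=i[:,:,::-1].copy()
    b=(265,145,400,290) if n=="top" else (245,165,395,305)
    for nm,lo,hi in(("red",(0,130,90),(5,255,255)),("orange",(6,150,90),(18,255,255)),("yellow",(22,110,60),(35,255,255)),("blue",(100,120,40),(125,255,255))):
        print(n,nm,cen(i,lo,hi,b))
E
```

```text
top red [(120, array([269.5, 162.8]), array([266, 153,   8,  21])), (17, array([318.1, 170.4]), array([316, 167,   5,   7]))]
top orange [(61, array([369. , 262.6]), array([365, 259,   9,   8]))]
top yellow [(11, array([347.8, 160.9]), array([347, 159,   3,   5]))]
top blue [(1942, array([319.4, 230.8]), array([273, 153, 112, 132])), (57, array([364.4, 175. ]), array([355, 170,  19,  10])), (39, array([379.3, 205.3]), array([376, 201,   8,  10]))]
side red [(83, array([318.7, 176. ]), array([310, 172,  18,   9])), (11, array([336.4, 187.7]), array([335, 186,   4,   5])), (1, array([276., 249.]), array([276, 249,   1,   1]))]
side orange [(171, array([276.9, 258.1]), array([272, 249,  11,  21]))]
side yellow [(16, array([363.8, 200. ]), array([361, 199,   6,   3]))]
side blue [(1490, array([276.8, 258.4]), array([255, 204,  56, 100])), (600, array([357.7, 256. ]), array([338, 242,  43,  28])), (63, array([363.5, 214. ]), array([361, 207,   6,  16]))]
```

View pics/tc.png

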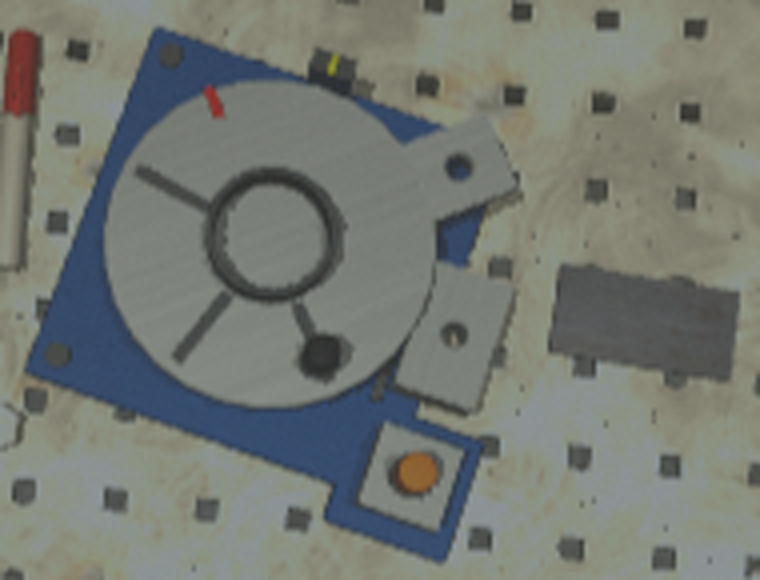

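View pics/sc.png

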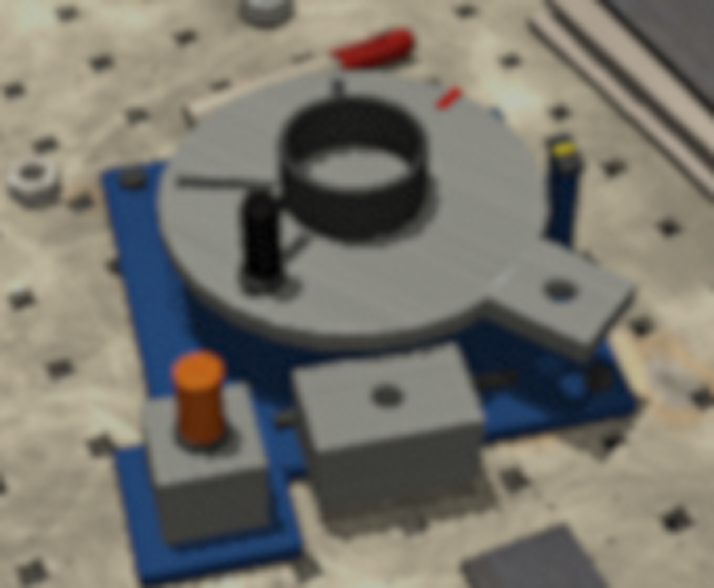

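The crops show, in full-image pixels:

| Item | Top view | Side view |
|---|---|---|
| Disc centre | (332.8,206) | – |
| Handle top | (345.5,233.5) | (292,211) |
| Lug bore | (379.7,186.7) | (363.3,234) |
| Hidden block bore (still exposed) | (378.8,228.5) | (322,259.3) |
| Pin top | (369,262.6) | (277,254) |
| Yellow tip | (348,161) | (364.5,200.7) |

```bash
python3 - <<'E'
from h import *
np.set_printoptions(precision=4,suppress=True)
T=lambda u,v,z:plane("top",265+u/4,145+v/4,z)
S=lambda u,v,z:plane("side",230+u/4.2,165+v/4.2,z)
P={"disc":(T(271,244,.066),S(354,209,.066)),"handle":(T(321,352,.111),S(262,200,.111)),
"lug":(T(459,167,.066),S(562,290,.066)),"block":(T(455,334,.05),S(387,396,.05)),
"pin":(T(418,471,.088),S(199,370,.088)),"red":(T(214,102,.066),S(449,98,.066)),"tip":(T(333,65,.066),S(566,149,.066)),
"nut":(T(5,425,.013),S(33,178,.013)),"pb":(T(412,475,.05),S(205,443,.05))}
for k,(a,b) in P.items(): print(k,a,b)
C,t=P["disc"][0][:2],P["tip"][0][:2]
for k in ("tip","handle","lug","red"):
  for i in (0,1):
    d=P[k][i][:2]-C; print(k,i,np.linalg.norm(d),np.degrees(np.arctan2(d[1],d[0])))
# fixture frame from centre + parking block + tip
E
```

```text
disc [ 0.5547 -0.0198  0.066 ] [ 0.5553 -0.0304  0.066 ]
handle [ 0.4952 -0.0494  0.111 ] [ 0.5012 -0.051   0.111 ]
lug [ 0.6062 -0.1146  0.066 ] [ 0.6106 -0.1162  0.066 ]
block [ 0.5197 -0.1213  0.05  ] [ 0.5227 -0.1222  0.05  ]
pin [ 0.4436 -0.1043  0.088 ] [ 0.4471 -0.1057  0.088 ]
red [0.6279 0.018  0.066 ] [0.632 0.018 0.066]
tip [ 0.6548 -0.0431  0.066 ] [ 0.6618 -0.0393  0.066 ]
nut [0.4501 0.1132 0.013 ] [0.4512 0.1131 0.013 ]
pb [ 0.4438 -0.1049  0.05  ] [ 0.4457 -0.1105  0.05  ]
tip 0 0.1028202209427881 -13.135372171668438
tip 1 0.10886373889986156 -10.319446736686752
handle 0 0.06644997072832426 -153.49958996617318
handle 1 0.06197540730420612 -149.66770781992167
lug 0 0.10792102885088765 -61.49356277512883
lug 1 0.11153005849386217 -59.88691859533891
red 0 0.08238231276094188 27.30185810833838
red 1 0.08602434375734318 26.00427181977182
```

```bash
cat >> h.py <<'E'
from scipy.spatial.transform import Rotation as R
def yang(q):
    y=R.from_quat(q).as_matrix()[:,1]; return np.degrees(np.arctan2(y[1],y[0]))
def plan(legs,start=None):
    """legs: (width,xyz TCP,y angle deg,rows); prints rows as tool shifts (mm) and turn (deg); tool down"""
    s=env.state(); p,a=(s["eef_pos"],yang(s["tool_rot"])) if start is None else start
    for w,q,b,n in legs:
        q=np.array(q,float); dp=(q-p)/n; da=(b-a)/n
        for i in range(n):
            t=np.radians(a+i*da); y=np.array([np.cos(t),np.sin(t),0]); z=np.array([0,0,-1.]); x=np.cross(y,z)
            print([w]+[round(float(dp@e)*1e3,1) for e in (x,y,z)]+[0,0,round(-da,1)])
        p,a=q,b
    print("limit/row: 62.5mm 10.7deg")
C=np.array([.5587,-.0191]); YAW=-13.3
def hp(d,z): # handle spot at angle d
    return [C[0]+.068*np.cos(np.radians(d)),C[1]+.068*np.sin(np.radians(d)),z]
E
python3 - <<'E'
from h import *
plan([(60,[.498,-.05,.25],117.3,13),(60,[.498,-.05,.149],117.3,4)])
E
```

```text
[60, -37.8, -33.1, 4.1, 0, 0, np.float64(-3.4)]
[60, -35.8, -35.3, 4.1, 0, 0, np.float64(-3.4)]
[60, -33.7, -37.3, 4.1, 0, 0, np.float64(-3.4)]
[60, -31.4, -39.3, 4.1, 0, 0, np.float64(-3.4)]
[60, -29.0, -41.0, 4.1, 0, 0, np.float64(-3.4)]
[60, -26.6, -42.7, 4.1, 0, 0, np.float64(-3.4)]
[60, -24.0, -44.2, 4.1, 0, 0, np.float64(-3.4)]
[60, -21.4, -45.5, 4.1, 0, 0, np.float64(-3.4)]
[60, -18.7, -46.7, 4.1, 0, 0, np.float64(-3.4)]
[60, -15.9, -47.7, 4.1, 0, 0, np.float64(-3.4)]
[60, -13.1, -48.6, 4.1, 0, 0, np.float64(-3.4)]
[60, -10.2, -49.2, 4.1, 0, 0, np.float64(-3.4)]
[60, -7.3, -49.8, 4.1, 0, 0, np.float64(-3.4)]
[60, 0.0, 0.0, 25.2, 0, 0, -0.0]
[60, 0.0, 0.0, 25.2, 0, 0, -0.0]
[60, 0.0, 0.0, 25.2, 0, 0, -0.0]
[60, 0.0, 0.0, 25.2, 0, 0, -0.0]
limit/row: 62.5mm 10.7deg
```

Emit:
jog_arm([
  [60, -37.8, -33.1, 4.1, 0, 0, -3.4],
  [60, -35.8, -35.3, 4.1, 0, 0, -3.4],
  [60, -33.7, -37.3, 4.1, 0, 0, -3.4],
  [60, -31.4, -39.3, 4.1, 0, 0, -3.4],
  [60, -29, -41, 4.1, 0, 0, -3.4],
  [60, -26.6, -42.7, 4.1, 0, 0, -3.4],
  [60, -24, -44.2, 4.1, 0, 0, -3.4],
  [60, -21.4, -45.5, 4.1, 0, 0, -3.4],
  [60, -18.7, -46.7, 4.1, 0, 0, -3.4],
  [60, -15.9, -47.7, 4.1, 0, 0, -3.4],
  [60, -13.1, -48.6, 4.1, 0, 0, -3.4],
  [60, -10.2, -49.2, 4.1, 0, 0, -3.4],
  [60, -7.3, -49.8, 4.1, 0, 0, -3.4],
  [60, 0, 0, 0, 0, 0, 0],
  [60, 0, 0, 0, 0, 0, 0],
])

```text
clock: 1.98
eef_pos: [0.4993, -0.0485, 0.25]
tool_rot: [-0.239, 0.971, 0.001, -0.001]
ft_force: [-0.5, 1.9, -0.3]
width: 0.704
grip_force: 0.0
```

```bash
python3 - <<'E'
from h import *
s=env.state();print(s["eef_pos"],yang(s["tool_rot"]),s["ft_force"])
a=env.camera("side")[120:300,200:400];b=env.camera("top")[120:300,240:440]
cv2.imwrite("pics/c1.png",cv2.resize(np.hstack([a,b])[:,:,::-1],None,fx=2,fy=2,interpolation=cv2.INTER_CUBIC))
plan([(60,[.498,-.05,.149],117.3,4)])
E
```

```text
[ 0.4992998  -0.04847831  0.24998011] 117.60540978267126 [-0.48036403  1.87288538 -0.29296352]
[60, 0.6, -0.3, 25.4, 0, 0, np.float64(0.1)]
[60, 0.6, -0.3, 25.4, 0, 0, np.float64(0.1)]
[60, 0.6, -0.3, 25.4, 0, 0, np.float64(0.1)]
[60, 0.6, -0.4, 25.4, 0, 0, np.float64(0.1)]
limit/row: 62.5mm 10.7deg
```

View pics/c1.png

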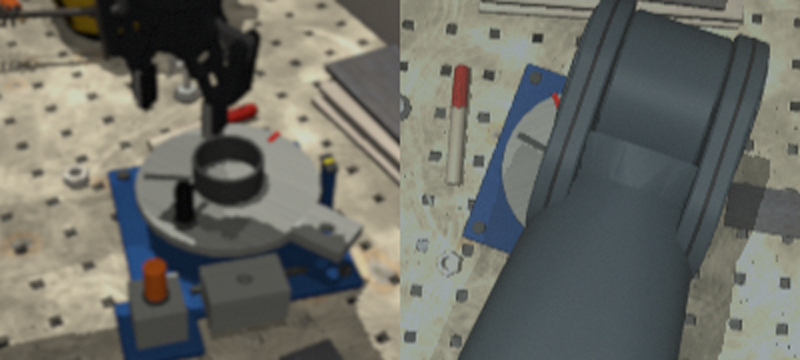

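The fingers straddle the handle in the side view: fingertips around (145,100) and (215,130) in the crop, with the handle at (183,185) below. The arm hides it in the top view. Next I descend and close.

Emit:
jog_arm([
  [60, 0.6, -0.3, 25, 0, 0, 0],
  [60, 0.6, -0.3, 25, 0, 0, 0],
  [60, 0.6, -0.3, 25, 0, 0, 0],
  [60, 0.6, -0.3, 25, 0, 0, 0],
  [60, 0, 0, 0, 0, 0, 0],
  [10, 0, 0, 0, 0, 0, 0],
  [10, 0, 0, 0, 0, 0, 0],
  [10, 0, 0, 0, 0, 0, 0],
  [10, 0, 0, 0, 0, 0, 0],
  [10, 0, 0, 0, 0, 0, 0],
])

```text
clock: 3.32
eef_pos: [0.4992, -0.0509, 0.1525]
tool_rot: [-0.239, 0.971, -0.0, 0.001]
ft_force: [-0.7, 1.7, 5.9]
width: 0.192
grip_force: 58.8
```

```bash
python3 - <<'E'
from h import *
z=env.state()["eef_pos"][2]
A=np.linspace(207.7,166.7,13)[1:]
plan([(10,hp(d,z),d-90,1) for d in A])
E
```

```text
[10, 0.5, 4.6, 0.0, 0, 0, np.float64(3.4)]
[10, -0.1, 4.1, 0.0, 0, 0, np.float64(3.4)]
[10, -0.1, 4.1, 0.0, 0, 0, np.float64(3.4)]
[10, -0.1, 4.1, 0.0, 0, 0, np.float64(3.4)]
[10, -0.1, 4.1, 0.0, 0, 0, np.float64(3.4)]
[10, -0.1, 4.1, 0.0, 0, 0, np.float64(3.4)]
[10, -0.1, 4.1, 0.0, 0, 0, np.float64(3.4)]
[10, -0.1, 4.1, 0.0, 0, 0, np.float64(3.4)]
[10, -0.1, 4.1, 0.0, 0, 0, np.float64(3.4)]
[10, -0.1, 4.1, 0.0, 0, 0, np.float64(3.4)]
[10, -0.1, 4.1, 0.0, 0, 0, np.float64(3.4)]
[10, -0.1, 4.1, 0.0, 0, 0, np.float64(3.4)]
limit/row: 62.5mm 10.7deg
```

Emit:
jog_arm([
  [10, 0, 4.1, 0, 0, 0, 3.4],
  [10, -0.1, 4.1, 0, 0, 0, 3.4],
  [10, -0.1, 4.1, 0, 0, 0, 3.4],
  [10, -0.1, 4.1, 0, 0, 0, 3.4],
  [10, -0.1, 4.1, 0, 0, 0, 3.4],
  [10, -0.1, 4.1, 0, 0, 0, 3.4],
  [10, -0.1, 4.1, 0, 0, 0, 3.4],
  [10, -0.1, 4.1, 0, 0, 0, 3.4],
  [10, -0.1, 4.1, 0, 0, 0, 3.4],
  [10, -0.1, 4.1, 0, 0, 0, 3.4],
  [10, -0.1, 4.1, 0, 0, 0, 3.4],
  [10, -0.1, 4.1, 0, 0, 0, 3.4],
  [10, 0, 0, 0, 0, 0, 0],
  [10, 0, 0, 0, 0, 0, 0],
  [10, 0, 0, 0, 0, 0, 0],
])

```text
clock: 5.2
eef_pos: [0.4932, -0.0037, 0.1525]
tool_rot: [0.115, 0.993, -0.001, 0.002]
ft_force: [0.6, -0.0, 5.8]
width: 0.192
grip_force: 58.8
```

```bash
python3 - <<'E'
from h import *
s=env.state();e=s["eef_pos"];d=e[:2]-C
print(e,yang(s["tool_rot"]),s["ft_force"],np.linalg.norm(d),np.degrees(np.arctan2(d[1],d[0]))%360)
a=env.camera("side")
cv2.imwrite("pics/c2.png",cv2.resize(a[165:305,230:400][:,:,::-1],None,fx=4.2,fy=4.2,interpolation=cv2.INTER_CUBIC))
print(cen(a,(0,130,90),(5,255,255),(325,175,395,215)),cen(a,(22,110,60),(35,255,255),(345,165,395,225)))
E
```

```text
[ 0.49319324 -0.00370286  0.1524575 ] 76.83290588950778 [ 0.56829685 -0.0197483   5.7932914 ] 0.06729195652083148 166.7729229778918
[(13, array([354.2, 203.1]), array([351, 202,   8,   3])), (5, array([325.8, 175.4]), array([325, 175,   3,   2]))] [(16, array([363.8, 200. ]), array([361, 199,   6,   3]))]
```

View pics/c2.png

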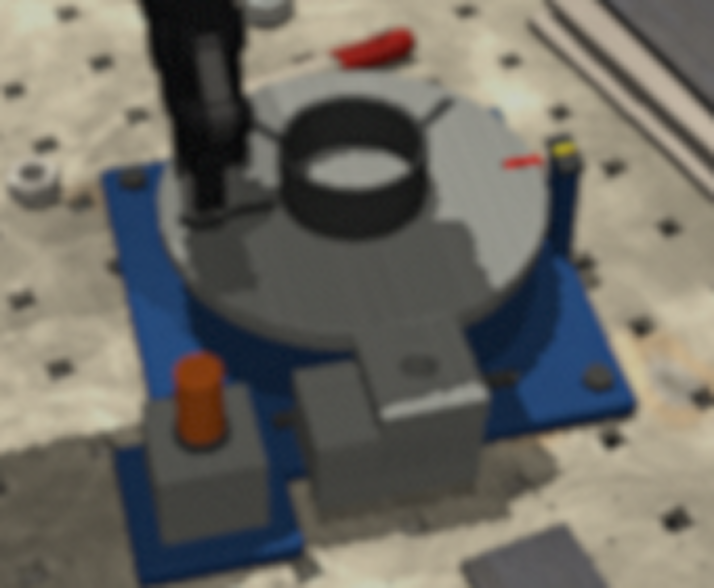

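The red mark at (354,203) points almost exactly at the yellow pointer at (364,200), and the lug now covers the block, with its bore at about (330,252). I'll check the alignment numerically and work out the next moves.

```bash
python3 - <<'E'
from h import *
np.set_printoptions(precision=4,suppress=True)
for n,u,v in(("red",354.2,203.1),("yel",363.8,200.0),("lug",230+419/4.2,165+366/4.2)):
    p=plane("side",u,v,.066)+[-.002,0,0]; d=p[:2]-C; print(n,p,np.linalg.norm(d),np.degrees(np.arctan2(d[1],d[0])))
s=env.state()
A=[164.7,162.7,160.7]
z=s["eef_pos"][2]
plan([(10,hp(d,z),d-90,1) for d in A]+[(60,hp(160.7,z),70.7,3),(60,hp(160.7,.26),70.7,3)])
E
```

```text
red [ 0.6374 -0.0364  0.066 ] 0.08055602378621975 -12.42523705789082
yel [ 0.6589 -0.0372  0.066 ] 0.10178513633956583 -10.237959636609201
lug [ 0.5331 -0.1263  0.066 ] 0.11019318259894556 -103.44858268408764
[10, 0.7, 2.5, 0.0, 0, 0, np.float64(2.1)]
[10, -0.0, 2.4, 0.0, 0, 0, 2.0]
[10, -0.0, 2.4, 0.0, 0, 0, 2.0]
[60, 0.0, 0.0, 0.0, 0, 0, -0.0]
[60, 0.0, 0.0, 0.0, 0, 0, -0.0]
[60, 0.0, 0.0, 0.0, 0, 0, -0.0]
[60, 0.0, 0.0, -35.8, 0, 0, -0.0]
[60, 0.0, 0.0, -35.8, 0, 0, -0.0]
[60, 0.0, 0.0, -35.8, 0, 0, -0.0]
limit/row: 62.5mm 10.7deg
```

```bash
python3 - <<'E'
from h import *
T=lambda u,v,z:plane("top",265+u/4,145+v/4,z)[:2]
a,b,c,d,e=T(155,28,.012),T(28,372,.012),T(333,487,.012),T(170,55,.02),T(57,354,.02)
for p,q in((b,a),(c,b),(e,d)): w=q-p; print(np.degrees(np.arctan2(w[1],w[0])),np.linalg.norm(w))
E
```

```text
-13.229140554618121 0.2062200135272253
75.42789124716316 0.17674932336458912
-13.792772258199934 0.17833747071027575
```

Plate edges confirm a yaw of about -13.3°, so the mark is at the pointer. Earlier the exposed block bore measured about 12 mm towards -x, so I'll pre-turn the handle another 6.3°, then release.

Emit:
jog_arm([
  [10, 0, 2.5, 0, 0, 0, 2.1],
  [10, 0, 2.5, 0, 0, 0, 2.1],
  [10, 0, 2.5, 0, 0, 0, 2.1],
  [10, 0, 0, 0, 0, 0, 0],
  [10, 0, 0, 0, 0, 0, 0],
  [60, 0, 0, 0, 0, 0, 0],
  [60, 0, 0, 0, 0, 0, 0],
  [60, 0, 0, 0, 0, 0, 0],
  [60, 0, 0, -36, 0, 0, 0],
  [60, 0, 0, -36, 0, 0, 0],
  [60, 0, 0, -36, 0, 0, 0],
  [60, 0, 0, 0, 0, 0, 0],
])

```text
clock: 6.75
eef_pos: [0.4955, 0.004, 0.2623]
tool_rot: [0.169, 0.986, 0.0, 0.003]
ft_force: [1.3, 0.3, -0.5]
width: 0.702
grip_force: 0.0
```

```bash
python3 - <<'E'
from h import *
np.set_printoptions(precision=4,suppress=True)
t=env.camera("top"); print(cen(t,(6,150,90),(18,255,255),(350,240,390,290)))
plan([(50,[.4454,-.105,.21],160,10)])
E
```

```text
[(63, array([368.9, 262.7]), array([365, 259,   9,   9]))]
[50, 1.0, -11.9, 5.0, 0, 0, np.float64(-8.9)]
[50, 2.9, -11.6, 5.0, 0, 0, np.float64(-8.9)]
[50, 4.6, -11.0, 5.0, 0, 0, np.float64(-8.9)]
[50, 6.3, -10.2, 5.0, 0, 0, np.float64(-8.9)]
[50, 7.8, -9.1, 5.0, 0, 0, np.float64(-8.9)]
[50, 9.1, -7.8, 5.0, 0, 0, np.float64(-8.9)]
[50, 10.2, -6.2, 5.0, 0, 0, np.float64(-8.9)]
[50, 11.1, -4.6, 5.0, 0, 0, np.float64(-8.9)]
[50, 11.6, -2.8, 5.0, 0, 0, np.float64(-8.9)]
[50, 11.9, -1.0, 5.0, 0, 0, np.float64(-8.9)]
limit/row: 62.5mm 10.7deg
```

Emit:
jog_arm([
  [50, 1, -11.9, 5, 0, 0, -8.9],
  [50, 2.9, -11.6, 5, 0, 0, -8.9],
  [50, 4.6, -11, 5, 0, 0, -8.9],
  [50, 6.3, -10.2, 5, 0, 0, -8.9],
  [50, 7.8, -9.1, 5, 0, 0, -8.9],
  [50, 9.1, -7.8, 5, 0, 0, -8.9],
  [50, 10.2, -6.2, 5, 0, 0, -8.9],
  [50, 11.1, -4.6, 5, 0, 0, -8.9],
  [50, 11.6, -2.8, 5, 0, 0, -8.9],
  [50, 11.9, -1, 5, 0, 0, -8.9],
  [50, 0, 0, 0, 0, 0, 0],
  [50, 0, 0, 0, 0, 0, 0],
])

```text
clock: 8.3
eef_pos: [0.4439, -0.1043, 0.2077]
tool_rot: [-0.569, 0.822, 0.001, -0.0]
ft_force: [-0.8, 0.3, 0.6]
width: 0.59
grip_force: 0.0
```

```bash
python3 - <<'E'
from h import *
s=env.state();print(s["eef_pos"],s["tool_rot"],R.from_quat(s["tool_rot"]).as_matrix()[:,2])
plan([(50,[.4454,-.105,.134],160,4)])
E
```

```text
[ 0.44387817 -0.10428458  0.2077483 ] [-5.69484465e-01  8.22001647e-01  7.95585165e-04 -3.20629930e-04] [-1.43326345e-03  9.42757104e-04 -9.99998528e-01]
[50, 0.0, -0.4, 18.4, 0, 0, np.float64(-0.1)]
[50, 0.0, -0.4, 18.4, 0, 0, np.float64(-0.1)]
[50, 0.0, -0.4, 18.4, 0, 0, np.float64(-0.1)]
[50, 0.0, -0.4, 18.4, 0, 0, np.float64(-0.1)]
limit/row: 62.5mm 10.7deg
```

Emit:
jog_arm([
  [50, 0, -0.4, 18.4, 0, 0, 0],
  [50, 0, -0.4, 18.4, 0, 0, 0],
  [50, 0, -0.4, 18.4, 0, 0, 0],
  [50, 0, -0.4, 18.4, 0, 0, 0],
  [40, 0, 0, 0, 0, 0, 0],
  [30, 0, 0, 0, 0, 0, 0],
  [26, 0, 0, 0, 0, 0, 0],
  [24, 0, 0, 0, 0, 0, 0],
  [24, 0, 0, 0, 0, 0, 0],
  [24, 0, 0, 0, 0, 0, 0],
])

```text
clock: 9.55
eef_pos: [0.4458, -0.1053, 0.1352]
tool_rot: [-0.57, 0.821, -0.0, 0.0]
ft_force: [-0.1, -0.2, -0.3]
width: 0.28
grip_force: 0.0
```

Emit:
jog_arm([
  [23, 0, 0, 0, 0, 0, 0],
  [22, 0, 0, 0, 0, 0, 0],
  [22, 0, 0, 0, 0, 0, 0],
])

```text
clock: 9.93
eef_pos: [0.4457, -0.1052, 0.135]
tool_rot: [-0.57, 0.821, 0.0, -0.0]
ft_force: [-0.5, -0.3, 0.1]
width: 0.26
grip_force: 0.0
```

Emit:
jog_arm([
  [21, 0, 0, 0, 0, 0, 0],
  [21, 0, 0, 0, 0, 0, 0],
  [20, 0, 0, 0, 0, 0, 0],
  [20, 0, 0, 0, 0, 0, 0],
])

```text
clock: 10.42
eef_pos: [0.4459, -0.1053, 0.1351]
tool_rot: [-0.57, 0.821, -0.0, 0.0]
ft_force: [0.4, 0.1, -0.1]
width: 0.234
grip_force: 0.3
```

Emit:
jog_arm([
  [19, 0, 0, 0, 0, 0, 0],
  [18, 0, 0, 0, 0, 0, 0],
  [17, 0, 0, 0, 0, 0, 0],
  [10, 0, 0, 0, 0, 0, 0],
  [10, 0, 0, 0, 0, 0, 0],
  [10, 0, 0, 0, 0, 0, 0],
])

```text
clock: 11.18
eef_pos: [0.4459, -0.1053, 0.1353]
tool_rot: [-0.57, 0.821, -0.0, 0.0]
ft_force: [0.2, 0.5, 3.0]
width: 0.213
grip_force: 58.5
```

Emit:
jog_arm([
  [10, 0, 0, -3, 0, 0, 0],
  [10, 0, 0, -8, 0, 0, 0],
  [10, 0, 0, -15, 0, 0, 0],
  [10, 0, 0, -20, 0, 0, 0],
  [10, 0, 0, -20, 0, 0, 0],
  [10, 0, 0, -12, 0, 0, 0],
  [10, 0, 0, 0, 0, 0, 0],
  [10, 0, 0, 0, 0, 0, 0],
])

```text
clock: 12.18
eef_pos: [0.4454, -0.1051, 0.2124]
tool_rot: [-0.57, 0.821, 0.001, -0.0]
ft_force: [-0.1, 0.3, -1.8]
width: 0.21
grip_force: 59.0
```

```bash
python3 - <<'E'
from h import *
s=env.state();print(s["eef_pos"],s["ft_force"],s["width"])
a=env.camera("side")[165:305,230:340];b=env.camera("top")[150:290,310:420]
cv2.imwrite("pics/c3.png",cv2.resize(np.hstack([a,b])[:,:,::-1],None,fx=3.6,fy=3.6,interpolation=cv2.INTER_CUBIC))
E
```

```text
[ 0.44535995 -0.10512227  0.2123544 ] [-0.1193139   0.25862291 -1.8117201 ] 0.2101033800749684
```

View pics/c3.png

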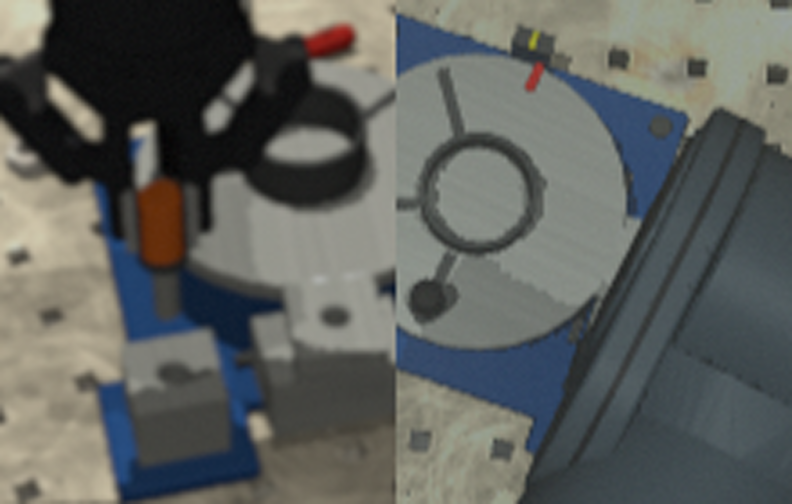

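The pin is held upright and clear: tip at crop (165,315), side view. The lug bore sits at crop (334,315), which is side pixel (322.8,252.5), and the top view shows the mark just clockwise of the pointer, as planned.

```bash
python3 - <<'E'
from h import *
np.set_printoptions(precision=4,suppress=True)
p=plane("side",322.8,252.5,.066)-[.0019,-.0008,0]
# in-view reference: pin tip seen vs robot-known
t=plane("side",230+165/3.6,165+315/3.6,.2124-.1213); print("tip seen",t)
for q in (p,): d=q[:2]-C; print(q,np.linalg.norm(d),np.degrees(np.arctan2(d[1],d[0])))
g=C+.108*np.array([np.cos(np.radians(-110.1)),np.sin(np.radians(-110.1))]); print(g)
m=(p[:2]+g)/2; print(m)
plan([(10,[m[0],m[1],.2124],160,4)])
E
```

```text
tip seen [ 0.4444 -0.106   0.0911]
[ 0.5222 -0.1207  0.066 ] 0.10796426885941088 -109.78394501041127
[ 0.5216 -0.1205]
[ 0.5219 -0.1206]
[10, -3.1, -19.3, -0.1, 0, 0, np.float64(-0.1)]
[10, -3.0, -19.3, -0.1, 0, 0, np.float64(-0.1)]
[10, -3.0, -19.3, -0.1, 0, 0, np.float64(-0.1)]
[10, -2.9, -19.3, -0.1, 0, 0, np.float64(-0.1)]
limit/row: 62.5mm 10.7deg
```

Emit:
jog_arm([
  [10, -3, -19.3, 0, 0, 0, 0],
  [10, -3, -19.3, 0, 0, 0, 0],
  [10, -3, -19.3, 0, 0, 0, 0],
  [10, -3, -19.3, 0, 0, 0, 0],
  [10, 0, 0, 0, 0, 0, 0],
  [10, 0, 0, 10, 0, 0, 0],
  [10, 0, 0, 9, 0, 0, 0],
  [10, 0, 0, 3, 0, 0, 0],
  [10, 0, 0, 0, 0, 0, 0],
  [10, 0, 0, 0, 0, 0, 0],
])

```text
clock: 13.52
eef_pos: [0.5223, -0.121, 0.1914]
tool_rot: [-0.57, 0.821, -0.0, 0.0]
ft_force: [-0.4, 0.1, -1.7]
width: 0.215
grip_force: 59.2
```

Emit:
jog_arm([
  [10, 0, 0, 1.5, 0, 0, 0],
  [10, 0, 0, 1.5, 0, 0, 0],
  [10, 0, 0, 1, 0, 0, 0],
  [10, 0, 0, 1, 0, 0, 0],
  [10, 0, 0, 0, 0, 0, 0],
])

```text
clock: 14.15
eef_pos: [0.5224, -0.1211, 0.186]
tool_rot: [-0.57, 0.821, -0.0, 0.0]
ft_force: [0.0, -0.8, -2.4]
width: 0.214
grip_force: 59.2
```

Emit:
jog_arm([
  [10, 0, 0, 1, 0, 0, 0],
  [10, 0, 0, 1, 0, 0, 0],
  [10, 0, 0, 1, 0, 0, 0],
  [10, 0, 0, 0, 0, 0, 0],
])

```text
clock: 14.65
eef_pos: [0.5224, -0.1211, 0.183]
tool_rot: [-0.57, 0.821, -0.0, 0.0]
ft_force: [1.2, -0.8, -2.6]
width: 0.213
grip_force: 59.2
```

Tip is at about 62 mm with almost no force, so it's inside the lug bore. Going down further, gently.

Emit:
jog_arm([
  [10, 0, 0, 2, 0, 0, 0],
  [10, 0, 0, 2, 0, 0, 0],
  [10, 0, 0, 2, 0, 0, 0],
  [10, 0, 0, 2, 0, 0, 0],
  [10, 0, 0, 1, 0, 0, 0],
  [10, 0, 0, 0, 0, 0, 0],
])

```text
clock: 15.4
eef_pos: [0.5224, -0.1211, 0.174]
tool_rot: [-0.57, 0.821, -0.0, 0.0]
ft_force: [2.4, -1.0, -2.1]
width: 0.214
grip_force: 59.2
```

Emit:
jog_arm([
  [10, 0, 0, 1, 0, 0, 0],
  [10, 0, 0, 1, 0, 0, 0],
  [10, 0, 0, 1, 0, 0, 0],
  [10, 0, 0, 0, 0, 0, 0],
])

```text
clock: 15.9
eef_pos: [0.5224, -0.1211, 0.171]
tool_rot: [-0.57, 0.821, -0.0, 0.0]
ft_force: [2.4, -1.4, -2.0]
width: 0.214
grip_force: 59.2
```

Emit:
jog_arm([
  [10, 0, 0, 0.8, 0, 0, 0],
  [10, 0, 0, 0.7, 0, 0, 0],
  [10, 0, 0, 0, 0, 0, 0],
])

```text
clock: 16.27
eef_pos: [0.5224, -0.121, 0.1695]
tool_rot: [-0.57, 0.821, -0.0, 0.0]
ft_force: [2.8, -2.1, -1.0]
width: 0.215
grip_force: 59.2
```

Emit:
jog_arm([
  [10, 0, 0, 0.5, 0, 0, 0],
  [10, 0, 0, 0.5, 0, 0, 0],
  [10, 0, 0, 0, 0, 0, 0],
])

```text
clock: 16.65
eef_pos: [0.5223, -0.121, 0.1685]
tool_rot: [-0.57, 0.821, -0.0, 0.0]
ft_force: [1.9, -1.4, -0.5]
width: 0.212
grip_force: 59.2
```

Emit:
jog_arm([
  [10, 0, 0, 1, 0, 0, 0],
  [10, 0, 0, 1, 0, 0, 0],
  [10, 0, 0, 0, 0, 0, 0],
])

```text
clock: 17.02
eef_pos: [0.5221, -0.1209, 0.1663]
tool_rot: [-0.57, 0.821, 0.0, -0.0]
ft_force: [2.6, -0.6, 0.1]
width: 0.212
grip_force: 59.2
```

Emit:
jog_arm([
  [10, 0, 0, 1.5, 0, 0, 0],
  [10, 0, 0, 1.5, 0, 0, 0],
  [10, 0, 0, 1.5, 0, 0, 0],
  [10, 0, 0, 0, 0, 0, 0],
])

```text
clock: 17.52
eef_pos: [0.5221, -0.121, 0.1616]
tool_rot: [-0.57, 0.821, 0.0, -0.0]
ft_force: [1.7, -1.4, -0.9]
width: 0.214
grip_force: 59.2
```

Emit:
jog_arm([
  [10, 0, 0, 1.5, 0, 0, 0],
  [10, 0, 0, 1.5, 0, 0, 0],
  [10, 0, 0, 1.5, 0, 0, 0],
  [10, 0, 0, 1.5, 0, 0, 0],
  [10, 0, 0, 0, 0, 0, 0],
])

```text
clock: 18.15
eef_pos: [0.5222, -0.1209, 0.1557]
tool_rot: [-0.57, 0.821, 0.0, -0.0]
ft_force: [2.1, -0.7, -2.2]
width: 0.211
grip_force: 59.2
```

Emit:
jog_arm([
  [10, 0, 0, 1, 0, 0, 0],
  [10, 0, 0, 1, 0, 0, 0],
  [10, 0, 0, 0.8, 0, 0, 0],
  [10, 0, 0, 0, 0, 0, 0],
])

```text
clock: 18.65
eef_pos: [0.5221, -0.1209, 0.153]
tool_rot: [-0.57, 0.821, 0.0, -0.0]
ft_force: [2.3, -0.5, -1.2]
width: 0.209
grip_force: 59.2
```

Emit:
jog_arm([
  [10, 0, 0, 0.5, 0, 0, 0],
  [10, 0, 0, 0.5, 0, 0, 0],
  [10, 0, 0, 0, 0, 0, 0],
])

```text
clock: 19.02
eef_pos: [0.5222, -0.1209, 0.1521]
tool_rot: [-0.57, 0.821, 0.0, -0.0]
ft_force: [1.0, -0.5, -1.3]
width: 0.207
grip_force: 59.2
```

Tip is at about 31 mm with no resistance. I'll release so it settles, then back straight up.

Emit:
jog_arm([
  [22, 0, 0, 0, 0, 0, 0],
  [24, 0, 0, 0, 0, 0, 0],
  [30, 0, 0, 0, 0, 0, 0],
  [45, 0, 0, 0, 0, 0, 0],
  [50, 0, 0, 0, 0, 0, 0],
  [50, 0, 0, -30, 0, 0, 0],
  [50, 0, 0, -50, 0, 0, 0],
  [50, 0, 0, -40, 0, 0, 0],
  [50, 30, 50, 0, 0, 0, 0],
  [50, 30, 50, 0, 0, 0, 0],
  [50, 0, 50, 0, 0, 0, 0],
  [50, 0, 0, 0, 0, 0, 0],
])

```text
clock: 20.52
eef_pos: [0.3581, -0.1238, 0.272]
tool_rot: [-0.57, 0.822, 0.0, -0.0]
ft_force: [1.1, -0.3, 0.6]
width: 0.586
grip_force: 0.0
```

```bash
python3 - <<'E'
from h import *
np.set_printoptions(precision=4,suppress=True)
s=env.state();print(s["eef_pos"],s["ft_force"],s["width"])
a=env.camera("side");b=env.camera("top")
cv2.imwrite("pics/c4.png",cv2.resize(np.hstack([a[165:305,280:390],b[150:290,310:420]])[:,:,::-1],None,fx=3.6,fy=3.6,interpolation=cv2.INTER_CUBIC))
for n,i,bx in(("side",a,(280,200,390,300)),("top",b,(340,190,420,290))):
    print(n,cen(i,(6,150,90),(18,255,255),bx))
print("expected home top side/top px",proj("side",[.522,-.121,.104]),proj("top",[.522,-.121,.104]),"base",proj("side",[.522,-.121,.07]))
E
```

```text
[ 0.3581 -0.1238  0.272 ] [ 1.1163 -0.2842  0.5646] 0.5862436844846205
side [(180, array([322. , 243.3]), array([317, 234,  11,  20]))]
top [(63, array([380.7, 225. ]), array([377, 221,   9,   9]))]
expected home top side/top px [321.9969 237.1627] [381.8791 223.8691] base [321.649  251.1303]
```

View pics/c4.png

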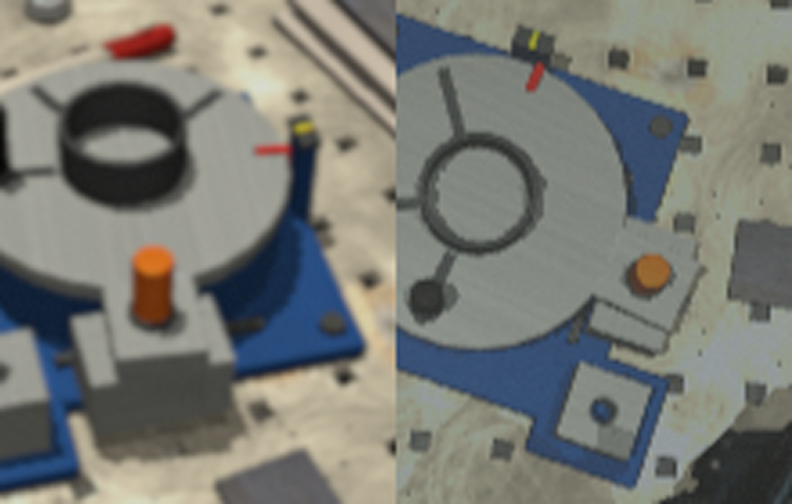

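The pin stands upright with its collar on the lug: orange blob at (322,243) in the side view, where the home position predicts it. The mark is just clockwise of the pointer, and the gripper is clear.

```bash
python3 -c "
from workcell import env
print(env.sign_off())"
```

```text
the job is handed in; nothing more can be done
None
```

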